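# Make up the tea beaker

## Robot

A 6-joint arm with a two-finger parallel gripper is mounted at the origin on a cart in front of the work surface, level with it; the furniture and walls round the work are solid. World frame = base frame: x ahead of the robot, y to its left, z up, the work surface at z = 0. Lengths are in m, angles in rad, forces in N, time in s.
With the tool pointing down it reaches from about 0.25 to 0.8 m from the base axis. Payload 3.9 kg.
Tool frame: the origin (TCP) lies at the very end of the fingers, on their centre line; the grasp point (between the pads) lies 19 mm behind it (robot.grip_point_offset is the distance from the TCP to the grasp point, in m); z points along the fingers, y is the line along which they close (so a half turn about z gives the same grasp; the last joint's range is limited). The gripper opens to 85 mm and grips with 20 to 120 N. Pads are 22 mm wide; open, the fingers measure 114 mm over their backs; the gripper's body (76 mm by 85 mm) begins 54 mm behind the grasp point. The pads swing forward as they close: fully open they stand 13 mm farther back than shut.
Start: joints at [1.329, 0.26, -0.138, 1.173, 0, 1.571], TCP at [0.126, 0.51, 0.231] pointing down, gripper open.
Joint ranges: [-2.78, 2.78], [-0.83, 1.72], [-1.28, 1.37], [-1.9, 2.12], [-1.57, 1.48], [-3.14, 3.14]. Speed limits (rad/s): [2.57, 2.57, 3.14, 3.14, 3.14, 3.14].

## Interface

Orientations are given as a 3x3 rotation matrix whose columns are the frame's x, y, z axes.
In Python, from station import robot, eyes gives the robot as it stands.
- The arm moves only by the tool step_arm, never from a script. Its argument "motion" is a list of rows, each an object with "dp": the shift along the tool's x, y, z in m, a list of three; "turn": the turn, a rotation vector about the tool's x, y, z in degrees, a list of three; "hand": the closure, from 0 (fully open) to 1 (shut). In form: [{"dp": [tx, ty, tz], "turn": [wx, wy, wz], "hand": hand}, ...]. A call has 1 to 20 rows; each row shifts and turns the commanded pose from where the row before left it, along the tool's axes as they then stand; what a row does not reach is not made up. A row lasts 1/10 s, in which the tool goes at most 50 mm and 8.59 degrees, less where a joint would pass 70% of its speed; a pose out of reach is approached as far as the arm can. A call with a gripper value outside its range is refused whole. The fingers move at their own pace and stop on an object; the grip force is fixed at half the most. Time passes only in rows, so rows that do not move let the fingers close. It gives the time, the measured TCP pose, the force, the opening and the grip force at its end, in the units of the state.
- robot.observe(): the state, without advancing time (a new reading comes with each control period).
- eyes.grab_frame(name): name is "side" or "top"; returns (picture, depth): 384x512x3 uint8, blue, green, red; 384x512 float32, m along the optical axis (not along the pixel's ray), 0 where there is no reading.
- eyes.calibration(name): a dict with "mtx" (3x3 intrinsics, pixels), "D" ([k1, k2, p1, p2, k3] as OpenCV has them; the pictures are not rectified), "R" (3x3) and "t" (3): a world point X has camera coordinates R X + t. Camera axes: x right, y down, z forward; pixel columns grow to the right and rows downward; lengths in m; the calibration is good to about 2 mm. A picture is of the moment at which its call begins. calibration takes no time and is no camera call.
- robot.job_done(): hands the job in; it is judged then, once.
The state is a dict: "t": time; "joints": joint angles; "qd": joint speeds; "tau": joint torques, N m; "eef_pos": TCP position; "eef_rot": TCP orientation; "contact_force": force on the tool from outside, world axes, zero at the start; "torque": the same for the moment, N m; "finger_gap": finger opening in m; "finger_force": force on a finger pad.
Only numpy, scipy, OpenCV 4.12 (cv2) and the standard library are available. Lean on these libraries where they do the work, as an engineer would, in place of code of your own. Each camera call takes 0.05 s, during which the arm holds its last target. There are 200 camera calls.

## Task

Get a beaker of tea ready on the round cork coaster, working from the bottom up: first stand the beaker upright in the middle of the coaster, then hang the steel infuser in the beaker with its flange down on the rim, then put the nugget of pressed tea into the infuser, and last put the wooden lid on the infuser, seated level with its boss inside the collar. Leave the glass, the drinks can, the honey jar and whatever else stands about where they are.

Things in the scene. Friction and masses are not known exactly. Their poses are not given: they have to be found in the camera images.
- coaster: Flat round cork coaster, 84 mm across, 8 mm thick, fixed to the worktop. Origin at the centre of its underside, z up.
- beaker: White stoneware beaker with a grey foot, upright and empty, no handle: 67 mm across outside, 96 mm tall, the mouth 54 mm across inside at its narrowest. 0.24 kg. Origin at the centre of its underside, z up along its axis.
- infuser: Round steel tea infuser, open on top, upright, 80 mm tall. From below: basket 41-43 mm across, z 0-58; flat flange 68 mm across, z 58-62, to hang on the beaker's rim; collar 46 mm across, z 62-80, to hold it by. Bore 36-40 mm across, floor at z 4. Hung in the beaker its origin is 38 mm above the beaker's. 0.09 kg. Origin: centre of its underside, z up its axis.
- tea: Small olive-brown nugget of pressed tea, a rigid stub 24 mm across and 26 mm tall, slightly domed on top, standing upright; its side is straight from z 3 to 20. 15 g; may be let fall into the infuser from its mouth, and may lie in it any way round. Origin at the centre of its underside, z up along its axis.
- lid: Round light wooden lid, 35 mm tall, upright on its boss. From below: boss 28 mm across, z 0-8, goes inside the infuser's collar; disc 58 mm across, z 8-13, rests on the collar's top; knob 20 mm across, widest from z 18 to 35. Seated, its origin is 72 mm above the infuser's. 50 g. Origin: centre of its underside, z up its axis.
- glass: Small clear drinking glass, 49 mm across, 62 mm tall, loose; a bystander, leave it. Origin at the centre of its underside.
- drink_can: Tall orange drinks can, 53 mm across, 134 mm tall, loose; a bystander at the left, leave it. Origin at the centre of its underside.
- honey_jar: Glass jar of honey with a black lid, 63 mm across, 94 mm tall, loose; a bystander at the right, leave it. Origin at the centre of its underside.

How it is judged:
By the outcome, as a careful person would: the job done as asked, in the order asked, and still so for the second after the job is handed in, with the robot touching nothing.
It also fails if it takes over 120 s, if anything falls off the work surface, if the arm or the gripper's body presses on something with over 40 N, if the wrist force passes 120 N, or if a joint passes its speed limit or range.

## Working session

There is one attempt and no reset: what is moved stays moved. The work goes in short steps, Python scripts to look and compute and a tool call to move; the robot and the scene stay as the last step left them, time stands still between calls to the robot, and variables do not carry over. Pictures are saved under pics/ and viewed, at most 14 in all, crops included, and the job is handed in when it is done.

Besides the shell and the picture viewer there is one more tool, called after "Request:" as a command line: name --argument value ..., lists and objects as JSON in quotes. step_arm: Moves the arm, as the interface text tells. Its arguments: {"type":"object","properties":{"motion":{"type":"array","items":{"type":"object","properties":{"dp":{"type":"array","items":{"type":"number"}},"turn":{"type":"array","items":{"type":"number"}},"hand":{"type":"number"}}}}},"required":["motion"]}

```bash
mkdir -p pics; ls; cat > h.py <<'E'
import numpy as np, cv2
from station import robot, eyes
def grab(n,save=None):
    im,d=eyes.grab_frame(n)
    if save: cv2.imwrite(f'pics/{save}.png',im)
    return im,d
def world(n,uv,d):
    c=eyes.calibration(n);p=cv2.undistortPoints(np.array(uv,float).reshape(-1,1,2),np.array(c['mtx']),np.array(c['D'])).reshape(-1,2)
    d=np.atleast_1d(d).reshape(-1,1);X=np.c_[p,np.ones(len(p))]*d
    return (X-np.array(c['t']))@np.array(c['R'])
def atz(n,uv,z):
    "intersect pixel rays with plane z"
    c=eyes.calibration(n);a=world(n,uv,np.ones(len(uv)));o=-np.array(c['R']).T@np.array(c['t'])
    s=(z-o[2])/(a[:,2]-o[2]);return o+s[:,None]*(a-o)
def cloud(n,d):
    v,u=np.nonzero(d>0);return np.c_[u,v],world(n,np.c_[u,v],d[v,u])
E
python3 - <<'E'
from h import *
a,da=grab('top','top0');b,db=grab('side','side0')
np.savez('f0.npz',a=a,da=da,b=b,db=db)
for n in('top','side'):
    c=eyes.calibration(n);print(n,-np.array(c['R']).T@c['t'],np.array(c['R'])[2])
print(robot.observe())
E
```

```text
pics
top [0.29493706 0.10851616 1.30659694] [ 1.39334083e-01 -6.99671552e-05 -9.90245428e-01]
side [-0.10542642 -0.42069849  0.90549851] [ 0.49573196  0.47241338 -0.72874921]
{'t': 0.1, 'joints': array([ 1.32899704e+00,  2.60595932e-01, -1.39235632e-01,  1.17270243e+00,
       -5.51301068e-06,  1.57081057e+00]), 'qd': array([ 2.62389239e-04, -3.48335551e-04,  2.43741283e-03, -5.90845613e-05,
        1.18821022e-03,  1.46684567e-03]), 'tau': array([-6.60894402e-04, -4.06509197e+01,  2.54526865e+01,  1.00805928e-02,
       -1.51714306e-05, -8.16301480e-06]), 'eef_pos': array([0.12556665, 0.50913347, 0.23056156]), 'eef_rot': array([[-9.70905299e-01,  2.39463424e-01, -4.10732048e-04],
       [ 2.39463776e-01,  9.70903831e-01, -1.68843768e-03],
       [-5.53774882e-06, -1.73766854e-03, -9.99998490e-01]]), 'contact_force': array([-0.35964103,  0.61375418, -0.44804163]), 'torque': array([-0.05887666,  0.0038729 ,  0.05460197]), 'finger_force': 0.0, 'finger_gap': 0.08548183101944072}
```

View pics/top0.png

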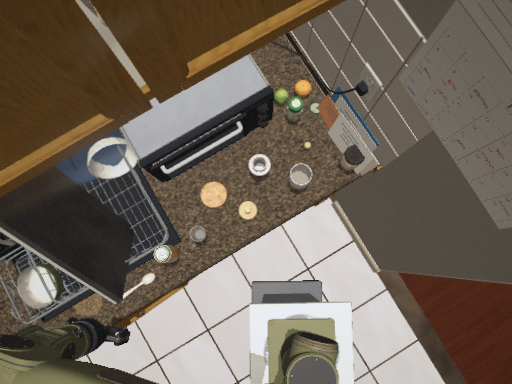

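View pics/side0.png

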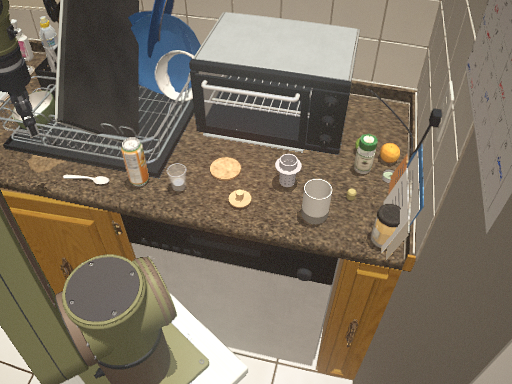

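The top view shows the coaster at (213,194), beaker (300,177), infuser (259,165), lid (248,210), tea (307,145), glass (198,234), can (165,254) and jar (350,157). In the side view the coaster is at (225,168), lid (240,199), infuser (288,170), beaker (317,200) and tea (351,193).

```bash
python3 - <<'E'
from h import *
f=np.load('f0.npz')
objs=dict(coaster=(213,194,.008),beaker=(300,177,.096),infuser=(259,165,.08),lid=(248,210,.035),tea=(307,145,.026),glass=(198,234,.062),can=(165,254,.134),jar=(350,157,.094),spice=(294,110,.1),lime=(315,108,.01))
uv,P=cloud('top',f['da']);uv2,Q=cloud('side',f['db'])
for k,(u,v,z) in objs.items():
    g=atz('top',[(u,v)],z)[0]
    print(k,g.round(3))
    for n,C in(('top',P),('side',Q)):
        m=(np.hypot(*(C[:,:2]-g[:2]).T)<.055)&(C[:,2]>.004)&(C[:,2]<.2)
        c=C[m]
        for lo,hi in ((z-.006,z+.006),(.008,.4)):
            s=c[(c[:,2]>lo)&(c[:,2]<hi)]
            if len(s)>3:
                ctr,r=cv2.minEnclosingCircle(s[:,:2].astype(np.float32));print('  ',n,round(lo,3),len(s),np.round(ctr,4),round(r,4),'zmax',s[:,2].max().round(3), 'med',np.median(s,0).round(3))
m=(P[:,2]>.0)&(P[:,2]<.02);print(P[m].min(0),P[m].max(0))
# crops
im=cv2.resize(f['a'][70:270,140:390],None,fx=3.2,fy=3,interpolation=cv2.INTER_CUBIC);cv2.imwrite('pics/c0.png',im)
im=cv2.resize(f['b'][110:260,110:420],None,fx=2.58,fy=2.58,interpolation=cv2.INTER_CUBIC);cv2.imwrite('pics/c1.png',im)
E
```

```text
coaster [0.496 0.268 0.008]
   top 0.002 465 [0.4955 0.2684] 0.0543 zmax 0.014 med [0.496 0.267 0.008]
   top 0.008 208 [0.4959 0.267 ] 0.04 zmax 0.015 med [0.499 0.267 0.01 ]
   side 0.002 571 [0.4964 0.2669] 0.0536 zmax 0.014 med [0.493 0.264 0.009]
   side 0.008 344 [0.4953 0.2643] 0.043 zmax 0.014 med [0.495 0.264 0.01 ]
beaker [ 0.529 -0.004  0.096]
   top 0.09 66 [ 0.5398 -0.0043] 0.0335 zmax 0.1 med [ 0.542 -0.005  0.095]
   top 0.008 478 [0.5352 0.0045] 0.0429 zmax 0.1 med [ 0.542 -0.006  0.035]
   side 0.09 156 [ 0.5375 -0.0084] 0.0354 zmax 0.1 med [ 0.539 -0.008  0.095]
   side 0.008 1129 [ 0.5383 -0.0084] 0.036 zmax 0.1 med [ 0.527 -0.011  0.064]
infuser [0.572 0.119 0.08 ]
   top 0.074 52 [0.5781 0.1205] 0.0239 zmax 0.086 med [0.58  0.12  0.079]
   top 0.008 314 [0.5784 0.1201] 0.034 zmax 0.086 med [0.584 0.119 0.061]
   side 0.074 106 [0.5775 0.1171] 0.0263 zmax 0.083 med [0.576 0.115 0.079]
   side 0.008 583 [0.5759 0.1161] 0.0341 zmax 0.083 med [0.568 0.111 0.062]
lid [0.439 0.156 0.035]
   top 0.029 29 [0.4436 0.1593] 0.0096 zmax 0.039 med [0.443 0.159 0.035]
   top 0
[... 1625 characters left out ...]
zmax 0.106 med [0.753 0.005 0.103]
   top 0.008 311 [0.7469 0.0067] 0.0319 zmax 0.113 med [0.746 0.007 0.102]
   side 0.094 101 [0.7574 0.0021] 0.0244 zmax 0.106 med [ 0.744 -0.002  0.102]
   side 0.008 672 [0.7554 0.0016] 0.0261 zmax 0.111 med [ 0.742 -0.005  0.074]
lime [ 0.776 -0.069  0.01 ]
   top 0.004 122 [ 0.7761 -0.0692] 0.0544 zmax 0.016 med [ 0.772 -0.069  0.008]
   top 0.008 445 [ 0.7759 -0.0685] 0.055 zmax 0.163 med [ 0.77  -0.098  0.065]
   side 0.004 135 [ 0.7736 -0.0664] 0.0542 zmax 0.016 med [ 0.775 -0.065  0.009]
   side 0.008 490 [ 0.7759 -0.0686] 0.055 zmax 0.154 med [ 0.769 -0.087  0.048]
[-9.35345545e-02 -4.75976669e-01  7.27256162e-07] [1.04627067 0.96031747 0.01999965]
```

View pics/c0.png

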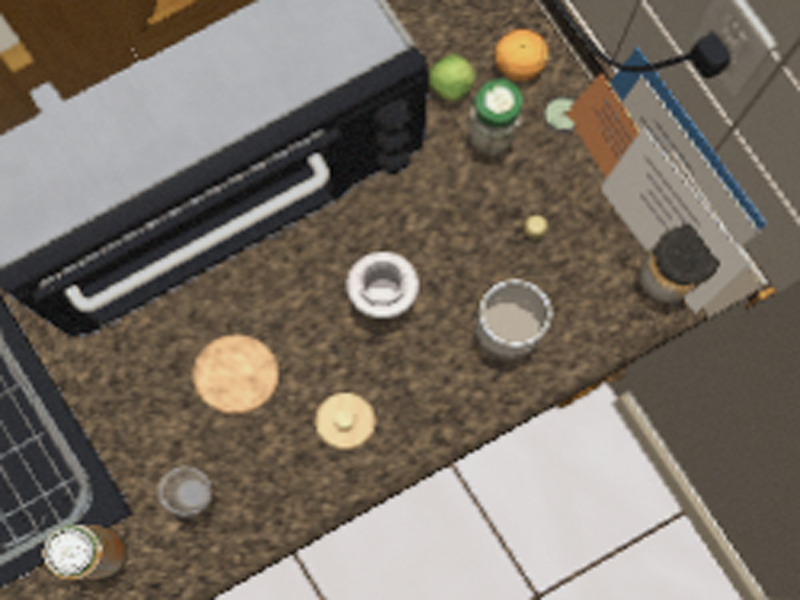

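View pics/c1.png

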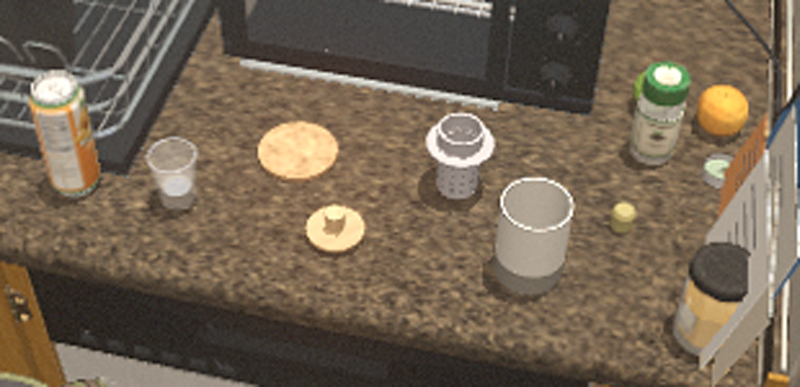

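The crops confirm the layout. Nothing is tipped, and the oven front with its handle runs behind the coaster and infuser. Next I'll check the obstacles.

```bash
python3 - <<'E'
from h import *
f=np.load('f0.npz')
uv,P=cloud('top',f['da']);uv2,Q=cloud('side',f['db'])
print(robot.grip_point_offset)
A=np.r_[P,Q]
# height map 5cm cells: max z below .9
xs=np.arange(.1,.95,.05);ys=np.arange(.65,-.3,-.05)
print('x\\y',*['%4d'%(y*100) for y in ys])
for x in xs:
    r=[]
    for y in ys:
        m=(A[:,0]>=x)&(A[:,0]<x+.05)&(A[:,1]>=y)&(A[:,1]<y+.05)
        r.append('%4d'%(A[m,2].max()*100) if m.any() else '   .')
    print('%4d'%(x*100),*r)
B=A[(A[:,2]>.1)&(A[:,2]<.3)&(A[:,0]>.45)&(A[:,1]>.03)&(A[:,1]<.42)]
d=np.array([[.5,-.85]])
for y in np.arange(.04,.42,.04):
    s=B[abs(B[:,1]-y)<.01]
    if len(s): print('oven front y',round(y,2),'x',np.percentile(s[:,0],[0,3,10]).round(3))
c,K=eyes.calibration('top'),0
E
```

```text
0.0187
x\y   65   60   54   49   44   39   34   29   24   19   14    9    4    0   -5  -10  -15  -20  -25
  10    0    0   34   33   72   73   74   74   73  -88    0    0    1   21    1    1    0    0  -88
  15   16   16   34   69   72   72    0  -89  -89  -89   -1   -1    0    0   -1    0    0  -79  -89
  20   14   16   30   30   26    0    0    0   -1  -89  -89  -89  -88  -88  -88  -88  -88  -89  -88
  25    3   36   35   31   20   13   13    0    0    0  -89  -88  -89  -89  -89  -88  -88  -89  -89
  30   41   40   36   24   15   15   13    6    6    0    0    0  -88  -88  -89  -88  -88  -89  -89
  35   43   41   29   15    3   12   12    6    6    0    0    0    0    0  -89  -89  -89  -89  -88
  40   42   54   59    7    3   12    2    0    0    0    4    3    0    0    0  -89  -88  -88  -89
  45   36   24   64   71   59   13    0    1    1    1    3    1    0    0    0    0    0  -88  -89
  50   28   30   28   72   81   85   59   21    1    1    0    6    0    9   10    0    0    0    1
  55   28   34   30   14   25   88   93   89   22   21    6    8    8    9    9    0    9   11
[... 403 characters left out ...]
 .
  80   19   26   27   26   53   24   24   25   24   24   25   25    4    5   54   53   55    .    .
  85    .    .   26   27   28   25   24   24   24   24   24   24    0    0    4   49   49    .    .
  90    .    .    .    .   28   29   29   25   24   24   25    0    0    0   44   47    .    .    .
oven front y 0.04 x [1.081 1.085 1.091]
oven front y 0.08 x [0.703 0.725 0.729]
oven front y 0.12 x [0.693 0.703 0.707]
oven front y 0.16 x [0.638 0.671 0.676]
oven front y 0.2 x [0.612 0.627 0.655]
oven front y 0.24 x [0.592 0.604 0.633]
oven front y 0.28 x [0.569 0.581 0.608]
oven front y 0.32 x [0.544 0.556 0.584]
oven front y 0.36 x [0.525 0.535 0.562]
oven front y 0.4 x [0.531 0.534 0.538]
```

Request:
step_arm --motion '[{"dp": [0,0,-0.035],"turn": [0,0,-6.925],"hand": 0},{"dp": [0,0,-0.035],"turn": [0,0,-6.925],"hand": 0},{"dp": [-0.0243,-0.0303,0],"turn": [0,0,0],"hand": 0},{"dp": [-0.0243,-0.0303,0],"turn": [0,0,0],"hand": 0},{"dp": [-0.0243,-0.0303,0],"turn": [0,0,0],"hand": 0},{"dp": [-0.0243,-0.0303,0],"turn": [0,0,0],"hand": 0},{"dp": [-0.0243,-0.0303,0],"turn": [0,0,0],"hand": 0},{"dp": [-0.0243,-0.0303,0],"turn": [0,0,0],"hand": 0},{"dp": [-0.0243,-0.0303,0],"turn": [0,0,0],"hand": 0},{"dp": [-0.0243,-0.0303,0],"turn": [0,0,0],"hand": 0},{"dp": [-0.0243,-0.0303,0],"turn": [0,0,0],"hand": 0},{"dp": [-0.0243,-0.0303,0],"turn": [0,0,0],"hand": 0},{"dp": [-0.0243,-0.0303,0],"turn": [0,0,0],"hand": 0},{"dp": [-0.0243,-0.0303,0],"turn": [0,0,0],"hand": 0},{"dp": [-0.0243,-0.0303,0],"turn": [0,0,0],"hand": 0},{"dp": [-0.0243,-0.0303,0],"turn": [0,0,0],"hand": 0},{"dp": [-0.0243,-0.0303,0],"turn": [0,0,0],"hand": 0},{"dp": [-0.0243,-0.0303,0],"turn": [0,0,0],"hand": 0},{"dp": [-0.0243,-0.0303,0],"turn": [0,0,0],"hand": 0},{"dp": [0,0,0],"turn": [0,0,0],"hand": 0}]'

```text
t: 2.1
eef_pos: [0.5411, -0.0087, 0.2999]
eef_rot: [[-1.0, 0.005, -0.0], [0.005, 1.0, -0.001], [0.0, -0.001, -1.0]]
contact_force: [0.2, 0.7, -0.5]
finger_gap: 0.0854
finger_force: 0.0
```

Request:
step_arm --motion '[{"dp": [0,0,0.035],"turn": [0,0,0],"hand": 0},{"dp": [0,0,0.035],"turn": [0,0,0],"hand": 0},{"dp": [0,0,0.035],"turn": [0,0,0],"hand": 0},{"dp": [0,0,0.035],"turn": [0,0,0],"hand": 0},{"dp": [0,0,0.03],"turn": [0,0,0],"hand": 0},{"dp": [0,0,0],"turn": [0,0,0],"hand": 0},{"dp": [0,0,0],"turn": [0,0,0],"hand": 0}]'

```text
t: 2.8
eef_pos: [0.538, -0.0049, 0.1314]
eef_rot: [[-1.0, -0.0, -0.002], [-0.0, 1.0, 0.0], [0.002, 0.0, -1.0]]
contact_force: [-0.1, -0.2, 1.2]
finger_gap: 0.0854
finger_force: 0.0
```

```bash
python3 - <<'E'
from h import *
b,db=grab('side')
cv2.imwrite('pics/c2.png',cv2.resize(b[80:280,180:440],None,fx=3,fy=3,interpolation=cv2.INTER_CUBIC))
print(robot.observe()['eef_pos'])
E
```

```text
[ 0.53934961 -0.00502814  0.13256377]
```

View pics/c2.png

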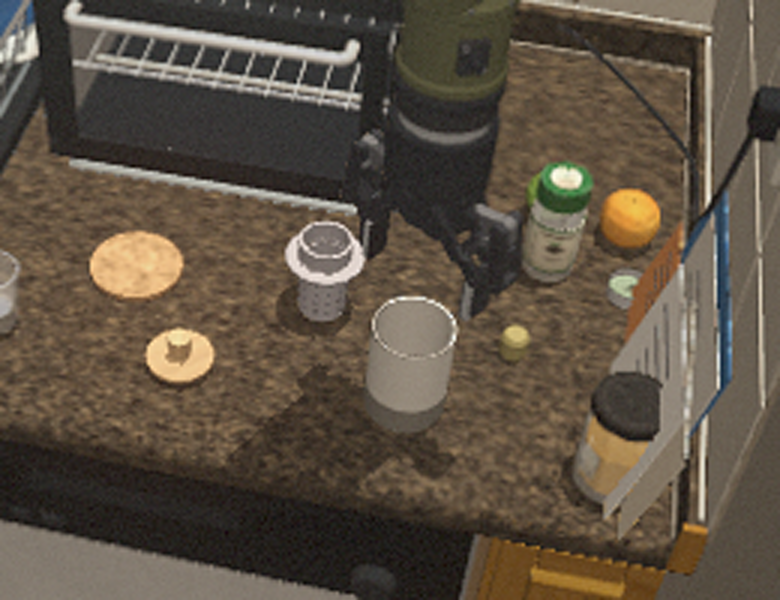

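Both fingers stand either side of the beaker rim at about (412,327) in the crop, so I'll go down and grip.

Request:
step_arm --motion '[{"dp": [0,-0.001,0.028],"turn": [0,0,0],"hand": 0},{"dp": [0,0,0.028],"turn": [0,0,0],"hand": 0},{"dp": [0,0,0.026],"turn": [0,0,0],"hand": 0},{"dp": [0,0,0],"turn": [0,0,0],"hand": 0},{"dp": [0,0,0],"turn": [0,0,0],"hand": 0},{"dp": [0,0,0],"turn": [0,0,0],"hand": 0.5},{"dp": [0,0,0],"turn": [0,0,0],"hand": 0.5},{"dp": [0,0,0],"turn": [0,0,0],"hand": 0.5},{"dp": [0,0,0],"turn": [0,0,0],"hand": 0.5},{"dp": [0,0,0],"turn": [0,0,0],"hand": 0.5},{"dp": [0,0,0],"turn": [0,0,0],"hand": 0.5},{"dp": [0,0,0],"turn": [0,0,0],"hand": 0.5}]'

```text
t: 4.05
eef_pos: [0.5409, -0.0061, 0.0519]
eef_rot: [[-1.0, -0.0, 0.005], [-0.0, 1.0, 0.001], [-0.005, 0.001, -1.0]]
contact_force: [-0.4, 1.0, 5.5]
finger_gap: 0.0645
finger_force: 65.1
```

Request:
step_arm --motion '[{"dp": [0,0,-0.02],"turn": [0,0,0],"hand": 0.5},{"dp": [0,0,-0.03],"turn": [0,0,0],"hand": 0.5},{"dp": [0,0,-0.03],"turn": [0,0,0],"hand": 0.5},{"dp": [0,0,-0.03],"turn": [0,0,0],"hand": 0.5},{"dp": [0,0,-0.02],"turn": [0,0,0],"hand": 0.5},{"dp": [0,0,0],"turn": [0,0,0],"hand": 0.5},{"dp": [0,0,0],"turn": [0,0,0],"hand": 0.5},{"dp": [0,0,0],"turn": [0,0,0],"hand": 0.5}]'

```text
t: 4.85
eef_pos: [0.5377, -0.0064, 0.1781]
eef_rot: [[-1.0, 0.0, -0.002], [0.0, 1.0, 0.0], [0.002, 0.0, -1.0]]
contact_force: [-0.4, -0.1, -2.6]
finger_gap: 0.0644
finger_force: 67.0
```

```bash
python3 - <<'E'
from h import *
s=robot.observe();e=s['eef_pos'];print(e,s['finger_gap'],s['contact_force'],s['joints'])
for n in('side','top'):
    im,d=grab(n,'lift_'+n);_,C=cloud(n,d)
    c=C[(np.hypot(C[:,0]-e[0],C[:,1]-e[1])<.045)&(C[:,2]>.08)&(C[:,2]<e[2]+.1)]
    for lo in np.arange(e[2]-.06,e[2]+.06,.012):
        q=c[(c[:,2]>lo)&(c[:,2]<lo+.012)]
        if len(q)>5: print(n,round(lo,3),len(q),q[:,:2].min(0).round(4),q[:,:2].max(0).round(4))
E
```

```text
[ 0.53769324 -0.00636723  0.17807777] 0.06440106282515114 [-0.39536658 -0.10333099 -2.61295357] [-1.18510285e-02  3.11178915e-01 -2.07833941e-01  1.05410605e+00
  1.64892931e-05 -1.18085879e-02]
side 0.13 84 [ 0.5001 -0.0416] [0.5447 0.0191]
side 0.142 108 [ 0.5    -0.0426] [0.5464 0.0122]
side 0.154 123 [ 0.5    -0.0415] [0.5476 0.0195]
side 0.166 152 [ 0.5008 -0.0418] [0.5689 0.0193]
side 0.178 194 [ 0.5001 -0.049 ] [0.5675 0.0226]
side 0.19 237 [ 0.5001 -0.0493] [0.5683 0.0364]
side 0.202 204 [ 0.5007 -0.0508] [0.566  0.0377]
side 0.214 212 [ 0.5002 -0.0506] [0.5683 0.0356]
side 0.226 68 [ 0.501 -0.051] [0.5488 0.0384]
top 0.13 10 [ 0.5028 -0.0021] [0.5249 0.0259]
top 0.142 12 [ 0.5033 -0.0017] [0.5414 0.0269]
top 0.154 56 [ 0.5028 -0.0043] [0.5409 0.0274]
top 0.166 14 [5.038e-01 4.000e-04] [0.526  0.0255]
top 0.178 8 [0.5068 0.01  ] [0.5282 0.0266]
top 0.19 16 [0.5032 0.0007] [0.5324 0.038 ]
top 0.202 15 [0.5038 0.0017] [0.5278 0.0305]
top 0.214 20 [0.5045 0.0026] [0.5279 0.0285]
top 0.226 17 [0.5249 0.0297] [0.5431 0.0377]
```

View pics/lift_side.png

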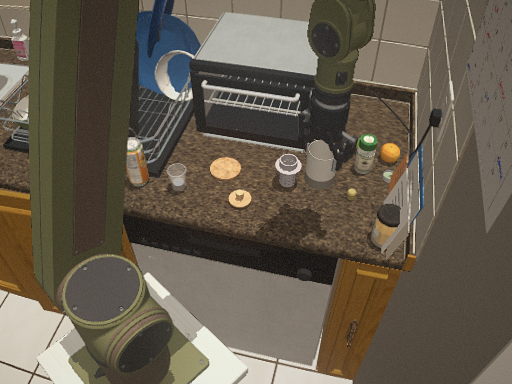

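The beaker hangs upright in the hand at about (320,160) in the side view. I'll carry it to above the coaster.

Request:
step_arm --motion '[{"dp": [0.002,0.012,0],"turn": [0,0,0],"hand": 0.5},{"dp": [0.004,0.026,0],"turn": [0,0,0],"hand": 0.5},{"dp": [0.004,0.03,0],"turn": [0,0,0],"hand": 0.5},{"dp": [0.004,0.03,0],"turn": [0,0,0],"hand": 0.5},{"dp": [0.004,0.03,0],"turn": [0,0,0],"hand": 0.5},{"dp": [0.004,0.03,0],"turn": [0,0,0],"hand": 0.5},{"dp": [0.004,0.03,0],"turn": [0,0,0],"hand": 0.5},{"dp": [0.004,0.03,0],"turn": [0,0,0],"hand": 0.5},{"dp": [0.004,0.028,0],"turn": [0,0,0],"hand": 0.5},{"dp": [0.004,0.018,0],"turn": [0,0,0],"hand": 0.5},{"dp": [0.002,0.008,0],"turn": [0,0,0],"hand": 0.5},{"dp": [0,0,0],"turn": [0,0,0],"hand": 0.5},{"dp": [0,0,0],"turn": [0,0,0],"hand": 0.5},{"dp": [0,0,0],"turn": [0,0,0],"hand": 0.5}]'

```text
t: 6.35
eef_pos: [0.4988, 0.2646, 0.1792]
eef_rot: [[-1.0, 0.001, -0.0], [0.001, 1.0, -0.001], [0.0, -0.001, -1.0]]
contact_force: [-1.1, -0.7, -1.8]
finger_gap: 0.0646
finger_force: 66.9
```

Request:
step_arm --motion '[{"dp": [0.001,0.0015,0.015],"turn": [0,0,0],"hand": 0.5},{"dp": [0,0,0.025],"turn": [0,0,0],"hand": 0.5},{"dp": [0,0,0.025],"turn": [0,0,0],"hand": 0.5},{"dp": [0,0,0.025],"turn": [0,0,0],"hand": 0.5},{"dp": [0,0,0.015],"turn": [0,0,0],"hand": 0.5},{"dp": [0,0,0.007],"turn": [0,0,0],"hand": 0.5},{"dp": [0,0,0],"turn": [0,0,0],"hand": 0.5},{"dp": [0,0,0],"turn": [0,0,0],"hand": 0.5},{"dp": [0,0,0],"turn": [0,0,0],"hand": 0.5}]'

```text
t: 7.25
eef_pos: [0.4988, 0.2674, 0.0685]
eef_rot: [[-1.0, 0.0, 0.002], [0.0, 1.0, 0.001], [-0.002, 0.001, -1.0]]
contact_force: [-0.2, 0.4, -2.0]
finger_gap: 0.0646
finger_force: 67.0
```

Request:
step_arm --motion '[{"dp": [0.001,-0.001,0.003],"turn": [0,0,0],"hand": 0.5},{"dp": [0,0,0.003],"turn": [0,0,0],"hand": 0.5},{"dp": [0,0,0.002],"turn": [0,0,0],"hand": 0.5},{"dp": [0,0,0],"turn": [0,0,0],"hand": 0.5},{"dp": [0,0,0],"turn": [0,0,0],"hand": 0.5}]'

```text
t: 7.75
eef_pos: [0.4969, 0.2661, 0.0599]
eef_rot: [[-1.0, -0.0, 0.001], [-0.0, 1.0, 0.0], [-0.001, 0.0, -1.0]]
contact_force: [-1.6, -0.8, 4.5]
finger_gap: 0.0645
finger_force: 67.3
```

Request:
step_arm --motion '[{"dp": [0,0,0],"turn": [0,0,0],"hand": 0.2},{"dp": [0,0,0],"turn": [0,0,0],"hand": 0},{"dp": [0,0,0],"turn": [0,0,0],"hand": 0},{"dp": [0,0,0],"turn": [0,0,0],"hand": 0},{"dp": [0,0,0],"turn": [0,0,0],"hand": 0},{"dp": [0,0,-0.015],"turn": [0,0,0],"hand": 0},{"dp": [0,0,-0.03],"turn": [0,0,0],"hand": 0},{"dp": [0,0,-0.04],"turn": [0,0,0],"hand": 0},{"dp": [0,0,-0.04],"turn": [0,0,0],"hand": 0},{"dp": [-0.02,-0.03,-0.015],"turn": [0,0,0],"hand": 0},{"dp": [-0.015,-0.03,0],"turn": [0,0,0],"hand": 0},{"dp": [-0.015,-0.03,0],"turn": [0,0,0],"hand": 0},{"dp": [-0.015,-0.03,0],"turn": [0,0,0],"hand": 0},{"dp": [-0.015,-0.026,0],"turn": [0,0,0],"hand": 0},{"dp": [0,0,0],"turn": [0,0,0],"hand": 0},{"dp": [0,0,0],"turn": [0,0,0],"hand": 0},{"dp": [0,0,0],"turn": [0,0,0],"hand": 0}]'

```text
t: 9.45
eef_pos: [0.5763, 0.1206, 0.1992]
eef_rot: [[-1.0, -0.001, -0.001], [-0.001, 1.0, 0.0], [0.001, 0.0, -1.0]]
contact_force: [-0.4, 0.4, 0.2]
finger_gap: 0.0858
finger_force: 0.0
```

```bash
cat >> h.py <<'E'
def circ(n,d,g,lo,hi,r):
    _,C=cloud(n,d);s=C[(np.hypot(*(C[:,:2]-np.array(g)).T)<r)&(C[:,2]>lo)&(C[:,2]<hi)]
    if len(s)<4: return None
    c,R=cv2.minEnclosingCircle(s[:,:2].astype(np.float32));return np.round(c,4),round(R,4),len(s)
E
python3 - <<'E'
from h import *
s=robot.observe();print(s['eef_pos'],s['finger_gap'])
for n in('side','top'):
    im,d=grab(n,'p1_'+n)
    print(n,'beaker',circ(n,d,(.496,.266),.098,.11,.05),'coaster',circ(n,d,(.496,.266),.005,.013,.046),'inf',circ(n,d,(.578,.119),.074,.086,.04))
b=cv2.imread('pics/p1_side.png');a=cv2.imread('pics/p1_top.png')
cv2.imwrite('pics/c3.png',np.hstack([cv2.resize(b[90:210,150:310],(640,480),interpolation=2)[:, :400],cv2.resize(a[120:240,150:250],(400,480),interpolation=2)]))
E
```

```text
[0.57629473 0.12064971 0.19916198] 0.08581145564884023
side beaker (array([0.4934, 0.2656]), 0.0377, 149) coaster (array([0.4934, 0.2644]), 0.0428, 179) inf (array([0.5769, 0.116 ]), 0.0243, 102)
top beaker (array([0.4955, 0.267 ]), 0.0327, 69) coaster (array([0.4946, 0.266 ]), 0.0437, 100) inf None
```

View pics/c3.png

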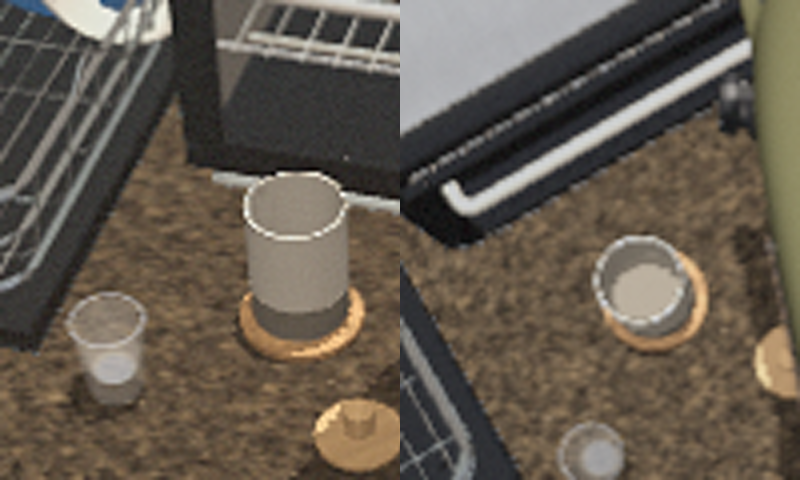

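The beaker stands centred on the coaster, with an even cork ring showing: about 15 px on each side in the left half of the crop. The infuser is next.

Request:
step_arm --motion '[{"dp": [-0.001,-0.001,0.02],"turn": [0,0,0],"hand": 0},{"dp": [0,0,0.03],"turn": [0,0,0],"hand": 0},{"dp": [0,0,0.03],"turn": [0,0,0],"hand": 0},{"dp": [0,0,0.03],"turn": [0,0,0],"hand": 0},{"dp": [0,0,0.015],"turn": [0,0,0],"hand": 0},{"dp": [0,0,0],"turn": [0,0,0],"hand": 0},{"dp": [0,0,0],"turn": [0,0,0],"hand": 0},{"dp": [0,0,0],"turn": [0,0,0],"hand": 0}]'

```text
t: 10.35
eef_pos: [0.5789, 0.1198, 0.0758]
eef_rot: [[-1.0, -0.001, 0.003], [-0.001, 1.0, 0.001], [-0.003, 0.001, -1.0]]
contact_force: [0.4, 0.2, 0.8]
finger_gap: 0.0857
finger_force: 0.0
```

Request:
step_arm --motion '[{"dp": [0.0005,0,0.006],"turn": [0,0,0],"hand": 0},{"dp": [0,-0.0005,0.0055],"turn": [0,0,0],"hand": 0},{"dp": [0,0,0],"turn": [0,0,0],"hand": 0},{"dp": [0,0,0],"turn": [0,0,0],"hand": 0.3},{"dp": [0,0,0],"turn": [0,0,0],"hand": 0.7},{"dp": [0,0,0],"turn": [0,0,0],"hand": 0.7},{"dp": [0,0,0],"turn": [0,0,0],"hand": 0.7},{"dp": [0,0,0],"turn": [0,0,0],"hand": 0.7},{"dp": [0,0,0],"turn": [0,0,0],"hand": 0.7},{"dp": [0,0,0],"turn": [0,0,0],"hand": 0.7}]'

```text
t: 11.35
eef_pos: [0.578, 0.1188, 0.0634]
eef_rot: [[-1.0, 0.0, 0.002], [0.0, 1.0, 0.0], [-0.002, 0.0, -1.0]]
contact_force: [0.1, 0.3, 5.2]
finger_gap: 0.0439
finger_force: 61.5
```

Request:
step_arm --motion '[{"dp": [0,0,-0.02],"turn": [0,0,0],"hand": 0.7},{"dp": [0,0,-0.03],"turn": [0,0,0],"hand": 0.7},{"dp": [0,0,-0.03],"turn": [0,0,0],"hand": 0.7},{"dp": [0,0,-0.03],"turn": [0,0,0],"hand": 0.7},{"dp": [0,0,-0.03],"turn": [0,0,0],"hand": 0.7},{"dp": [0.008,0.012,0],"turn": [0,0,0],"hand": 0.7},{"dp": [0.015,0.027,0],"turn": [0,0,0],"hand": 0.7},{"dp": [0.015,0.027,0],"turn": [0,0,0],"hand": 0.7},{"dp": [0.015,0.027,0],"turn": [0,0,0],"hand": 0.7},{"dp": [0.015,0.027,0],"turn": [0,0,0],"hand": 0.7},{"dp": [0.01,0.018,0],"turn": [0,0,0],"hand": 0.7},{"dp": [0.005,0.009,0],"turn": [0,0,0],"hand": 0.7},{"dp": [0,0,0],"turn": [0,0,0],"hand": 0.7},{"dp": [0,0,0],"turn": [0,0,0],"hand": 0.7},{"dp": [0,0,0],"turn": [0,0,0],"hand": 0.7}]'

```text
t: 12.85
eef_pos: [0.4946, 0.2647, 0.2025]
eef_rot: [[-1.0, 0.001, -0.0], [0.001, 1.0, -0.001], [0.0, -0.001, -1.0]]
contact_force: [0.4, -0.1, -1.8]
finger_gap: 0.0436
finger_force: 61.5
```

```bash
python3 - <<'E'
from h import *
s=robot.observe();print(s['eef_pos'],s['finger_gap'])
b,d=grab('side','p2_side');a,e=grab('top','p2_top')
for n,D in(('side',d),('top',e)):
  for lo,hi in((.095,.107),(.14,.165),(.165,.19),(.193,.21)): print(n,lo,circ(n,D,(.495,.266),lo,hi,.05))
cv2.imwrite('pics/c4.png',np.hstack([cv2.resize(b[70:210,150:290],(500,500),interpolation=2)[:, :400],cv2.resize(a[130:250,150:246],(400,500),interpolation=2)]))
E
```

```text
[0.49463693 0.26466241 0.20245467] 0.04358748654016638
side 0.095 (array([0.4919, 0.2657]), 0.0356, 160)
side 0.14 (array([0.4907, 0.2591]), 0.0201, 126)
side 0.165 (array([0.4945, 0.2623]), 0.0235, 119)
side 0.193 (array([0.4939, 0.2625]), 0.0342, 235)
top 0.095 None
top 0.14 None
top 0.165 None
top 0.193 None
```

View pics/c4.png

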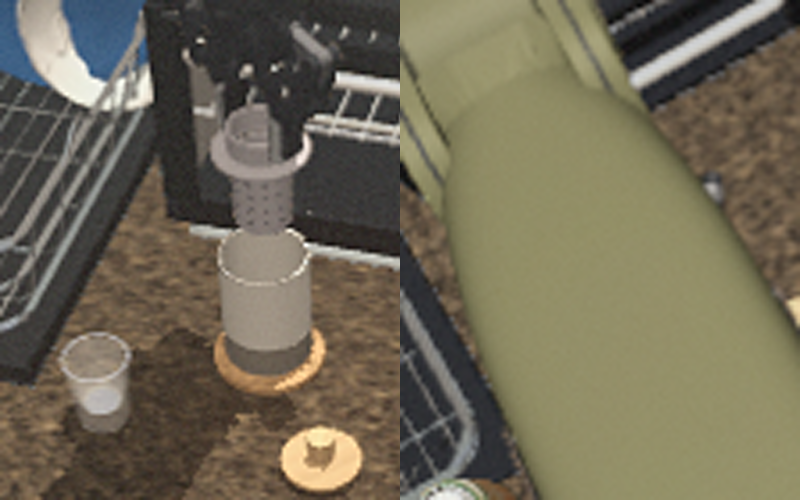

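The infuser hangs straight over the beaker mouth. It needs about 2 mm more in y as I lower it.

Request:
step_arm --motion '[{"dp": [0,0.002,0.015],"turn": [0,0,0],"hand": 0.7},{"dp": [0,0,0.015],"turn": [0,0,0],"hand": 0.7},{"dp": [0,0,0],"turn": [0,0,0],"hand": 0.7},{"dp": [0,0,0.012],"turn": [0,0,0],"hand": 0.7},{"dp": [0,0,0.015],"turn": [0,0,0],"hand": 0.7},{"dp": [0,0,0.015],"turn": [0,0,0],"hand": 0.7},{"dp": [0,0,0.01],"turn": [0,0,0],"hand": 0.7},{"dp": [0,0,0.005],"turn": [0,0,0],"hand": 0.7},{"dp": [0,0,0],"turn": [0,0,0],"hand": 0.7},{"dp": [0,0,0],"turn": [0,0,0],"hand": 0.7},{"dp": [0,0,0],"turn": [0,0,0],"hand": 0.7}]'

```text
t: 14.05
eef_pos: [0.4949, 0.2679, 0.1166]
eef_rot: [[-1.0, 0.0, 0.001], [0.0, 1.0, 0.001], [-0.001, 0.001, -1.0]]
contact_force: [0.1, 0.3, -0.6]
finger_gap: 0.0435
finger_force: 61.5
```

Request:
step_arm --motion '[{"dp": [0,-0.0015,0.003],"turn": [0,0,0],"hand": 0.7},{"dp": [0,0,0.003],"turn": [0,0,0],"hand": 0.7},{"dp": [0,0,0.001],"turn": [0,0,0],"hand": 0.7},{"dp": [0,0,0],"turn": [0,0,0],"hand": 0.7},{"dp": [0,0,0],"turn": [0,0,0],"hand": 0.7}]'

```text
t: 14.55
eef_pos: [0.4945, 0.2661, 0.1093]
eef_rot: [[-1.0, 0.0, 0.001], [0.0, 1.0, 0.0], [-0.001, 0.0, -1.0]]
contact_force: [-0.5, -1.0, 2.9]
finger_gap: 0.0429
finger_force: 61.9
```

Request:
step_arm --motion '[{"dp": [0,0,0],"turn": [0,0,0],"hand": 0.3},{"dp": [0,0,0],"turn": [0,0,0],"hand": 0},{"dp": [0,0,0],"turn": [0,0,0],"hand": 0},{"dp": [0,0,0],"turn": [0,0,0],"hand": 0},{"dp": [0,0,0],"turn": [0,0,0],"hand": 0},{"dp": [0,0,-0.015],"turn": [0,0,0],"hand": 0},{"dp": [0,0,-0.035],"turn": [0,0,0],"hand": 0},{"dp": [0,0,-0.04],"turn": [0,0,0],"hand": 0},{"dp": [-0.015,-0.03,0],"turn": [0,0,0],"hand": 0},{"dp": [-0.0155,-0.031,0],"turn": [0,0,0],"hand": 0},{"dp": [-0.0155,-0.031,0],"turn": [0,0,0],"hand": 0},{"dp": [-0.0155,-0.031,0],"turn": [0,0,0],"hand": 0},{"dp": [-0.0155,-0.031,0],"turn": [0,0,0],"hand": 0},{"dp": [-0.0155,-0.031,0],"turn": [0,0,0],"hand": 0},{"dp": [-0.0155,-0.031,0],"turn": [0,0,0],"hand": 0},{"dp": [-0.0155,-0.031,0],"turn": [0,0,0],"hand": 0},{"dp": [-0.0155,-0.031,0],"turn": [0,0,0],"hand": 0},{"dp": [-0.0145,-0.026,0],"turn": [0,0,0],"hand": 0},{"dp": [0,0,0],"turn": [0,0,0],"hand": 0},{"dp": [0,0,0],"turn": [0,0,0],"hand": 0}]'

```text
t: 16.55
eef_pos: [0.6477, -0.0384, 0.1983]
eef_rot: [[-1.0, 0.001, -0.001], [0.001, 1.0, 0.001], [0.001, 0.001, -1.0]]
contact_force: [-1.2, -0.4, 0.7]
finger_gap: 0.0856
finger_force: 0.0
```

```bash
python3 - <<'E'
from h import *
s=robot.observe();print(s['eef_pos'],s['finger_gap'])
b,d=grab('side','p3_side');a,e=grab('top','p3_top')
for n,D in(('side',d),('top',e)):
  _,C=cloud(n,D);f=C[(abs(np.hypot(C[:,0]-.495,C[:,1]-.266)-.029)<.004)&(C[:,2]>.09)&(C[:,2]<.12)]
  A=np.c_[f[:,:2]-[.495,.266],np.ones(len(f))];print('flange tilt/height',np.linalg.lstsq(A,f[:,2],rcond=None)[0].round(4))
  print(n,'collar',circ(n,D,(.495,.266),.12,.135,.05),'flange',circ(n,D,(.495,.266),.1,.115,.05))
cv2.imwrite('pics/c5.png',np.hstack([cv2.resize(b[90:210,150:310],(640,480),interpolation=2)[:, :400],cv2.resize(a[130:250,150:250],(400,480),interpolation=2)]))
E
```

```text
[ 0.64769356 -0.03844453  0.19833616] 0.08562438245321603
flange tilt/height [0.0574 0.0906 0.1071]
side collar (array([0.4942, 0.2648]), 0.0251, 106) flange (array([0.4943, 0.2636]), 0.0346, 285)
flange tilt/height [0.0228 0.0228 0.107 ]
top collar (array([0.4953, 0.2645]), 0.0227, 51) flange (array([0.4958, 0.2642]), 0.0335, 220)
```

View pics/c5.png

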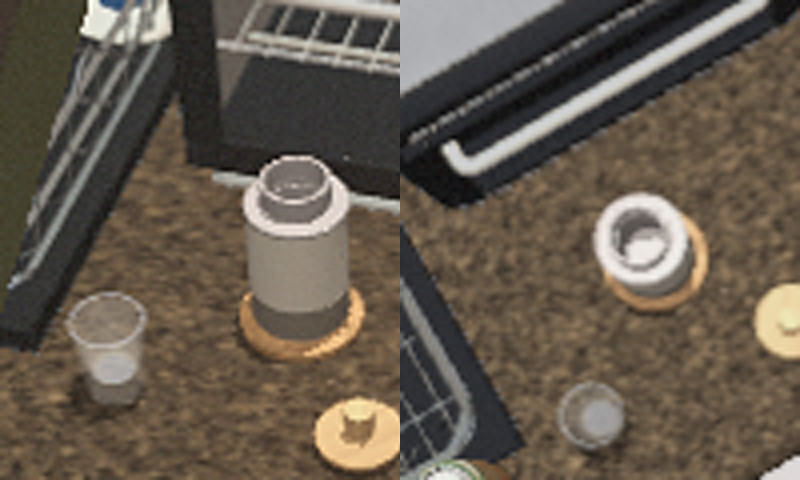

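The flange is down on the rim all round, with the collar upright at about (295,185) in the crop. Next is the tea.

Request:
step_arm --motion '[{"dp": [0,0.001,0.02],"turn": [0,0,0],"hand": 0},{"dp": [0,0,0.03],"turn": [0,0,0],"hand": 0},{"dp": [0,0,0.03],"turn": [0,0,0],"hand": 0},{"dp": [0,0,0.03],"turn": [0,0,0],"hand": 0},{"dp": [0,0,0.03],"turn": [0,0,0],"hand": 0},{"dp": [0,0,0.02],"turn": [0,0,0],"hand": 0},{"dp": [0,0,0.01],"turn": [0,0,0],"hand": 0},{"dp": [0,0,0],"turn": [0,0,0],"hand": 0},{"dp": [0,0,0],"turn": [0,0,0],"hand": 0},{"dp": [0,0,0],"turn": [0,0,0],"hand": 0}]'

```text
t: 17.65
eef_pos: [0.6491, -0.0367, 0.0305]
eef_rot: [[-1.0, -0.0, 0.003], [-0.0, 1.0, -0.0], [-0.003, -0.0, -1.0]]
contact_force: [0.4, -0.2, -0.6]
finger_gap: 0.0855
finger_force: 0.0
```

Request:
step_arm --motion '[{"dp": [0,0,0.012],"turn": [0,0,0],"hand": 0},{"dp": [0,0,0.01],"turn": [0,0,0],"hand": 0},{"dp": [0,0,0.004],"turn": [0,0,0],"hand": 0},{"dp": [0,0,0],"turn": [0,0,0],"hand": 0.3},{"dp": [0,0,0],"turn": [0,0,0],"hand": 0.5},{"dp": [0,0,0],"turn": [0,0,0],"hand": 0.6},{"dp": [0,0,0],"turn": [0,0,0],"hand": 0.7},{"dp": [0,0,0],"turn": [0,0,0],"hand": 0.9},{"dp": [0,0,0],"turn": [0,0,0],"hand": 0.9},{"dp": [0,0,0],"turn": [0,0,0],"hand": 0.9},{"dp": [0,0,0],"turn": [0,0,0],"hand": 0.9},{"dp": [0,0,0],"turn": [0,0,0],"hand": 0.9}]'

```text
t: 18.85
eef_pos: [0.6483, -0.037, 0.0034]
eef_rot: [[-1.0, 0.0, 0.001], [0.0, 1.0, -0.0], [-0.001, -0.0, -1.0]]
contact_force: [-0.1, 1.1, 5.6]
finger_gap: 0.0217
finger_force: 59.2
```

Request:
step_arm --motion '[{"dp": [0,0,-0.02],"turn": [0,0,0],"hand": 0.9},{"dp": [0,0,-0.04],"turn": [0,0,0],"hand": 0.9},{"dp": [0,0,-0.04],"turn": [0,0,0],"hand": 0.9},{"dp": [0,0,-0.04],"turn": [0,0,0],"hand": 0.9},{"dp": [0,0,-0.04],"turn": [0,0,0],"hand": 0.9},{"dp": [0.008,0.015,0],"turn": [0,0,0],"hand": 0.9},{"dp": [0.015,0.03,0],"turn": [0,0,0],"hand": 0.9},{"dp": [0.015,0.03,0],"turn": [0,0,0],"hand": 0.9},{"dp": [0.015,0.03,0],"turn": [0,0,0],"hand": 0.9},{"dp": [0.015,0.03,0],"turn": [0,0,0],"hand": 0.9},{"dp": [0.015,0.03,0],"turn": [0,0,0],"hand": 0.9},{"dp": [0.015,0.03,0],"turn": [0,0,0],"hand": 0.9},{"dp": [0.015,0.03,0],"turn": [0,0,0],"hand": 0.9},{"dp": [0.015,0.03,0],"turn": [0,0,0],"hand": 0.9},{"dp": [0.015,0.025,0],"turn": [0,0,0],"hand": 0.9},{"dp": [0.01,0.022,0],"turn": [0,0,0],"hand": 0.9},{"dp": [0,0,0],"turn": [0,0,0],"hand": 0.9},{"dp": [0,0,0],"turn": [0,0,0],"hand": 0.9},{"dp": [0,0,0],"turn": [0,0,0],"hand": 0.9}]'

```text
t: 20.75
eef_pos: [0.4946, 0.2643, 0.1822]
eef_rot: [[-1.0, 0.001, -0.001], [0.001, 1.0, -0.001], [0.001, -0.001, -1.0]]
contact_force: [-0.2, 0.4, -0.1]
finger_gap: 0.0214
finger_force: 58.8
```

Request:
step_arm --motion '[{"dp": [0,0,0.015],"turn": [0,0,0],"hand": 0.9},{"dp": [0,0,0.02],"turn": [0,0,0],"hand": 0.9},{"dp": [0,0,0.012],"turn": [0,0,0],"hand": 0.9},{"dp": [0,0,0.003],"turn": [0,0,0],"hand": 0.9},{"dp": [0,0,0],"turn": [0,0,0],"hand": 0.9},{"dp": [0,0,0],"turn": [0,0,0],"hand": 0.9},{"dp": [0,0,0],"turn": [0,0,0],"hand": 0.9}]'

```text
t: 21.45
eef_pos: [0.4955, 0.2654, 0.1337]
eef_rot: [[-1.0, 0.0, 0.002], [0.0, 1.0, 0.001], [-0.002, 0.001, -1.0]]
contact_force: [-0.8, -0.6, -0.0]
finger_gap: 0.0214
finger_force: 58.8
```

```bash
python3 - <<'E'
from h import *
b,d=grab('side')
print(robot.observe()['eef_pos'])
cv2.imwrite('pics/c6.png',cv2.resize(b[100:200,170:290],(720,600),interpolation=2))
E
```

```text
[0.49540642 0.26541015 0.13363691]
```

View pics/c6.png

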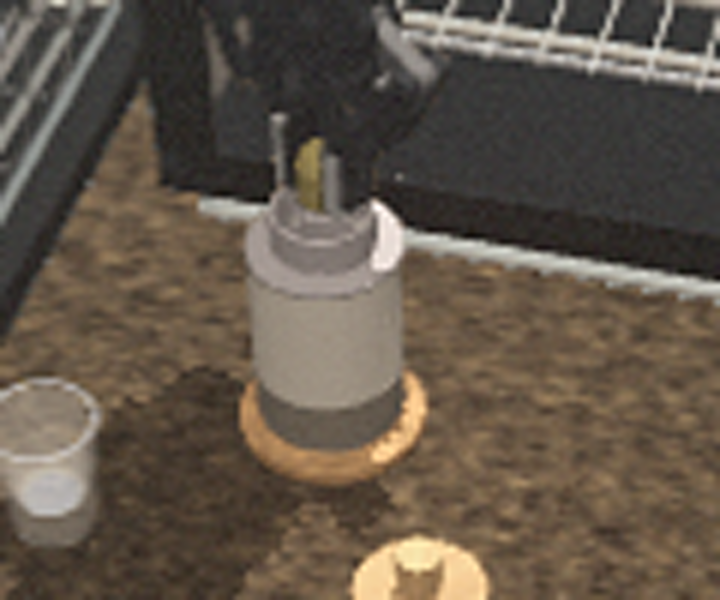

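The nugget at (312,180) is right over the mouth at (322,225). I'll lower it a little more and let it fall.

Request:
step_arm --motion '[{"dp": [0,0,0.003],"turn": [0,0,0],"hand": 0.9},{"dp": [0,0,0],"turn": [0,0,0],"hand": 0.9},{"dp": [0,0,0],"turn": [0,0,0],"hand": 0.5},{"dp": [0,0,0],"turn": [0,0,0],"hand": 0.3},{"dp": [0,0,0],"turn": [0,0,0],"hand": 0.2},{"dp": [0,0,0],"turn": [0,0,0],"hand": 0},{"dp": [0,0,0],"turn": [0,0,0],"hand": 0},{"dp": [0,0,-0.03],"turn": [0,0,0],"hand": 0},{"dp": [0,0,-0.04],"turn": [0,0,0],"hand": 0},{"dp": [0.01,-0.02,0],"turn": [0,0,0],"hand": 0},{"dp": [0.0145,-0.029,0],"turn": [0,0,0],"hand": 0},{"dp": [0.0145,-0.029,0],"turn": [0,0,0],"hand": 0},{"dp": [0.014,-0.029,0],"turn": [0,0,0],"hand": 0},{"dp": [0,0,0],"turn": [0,0,0],"hand": 0},{"dp": [0,0,0],"turn": [0,0,0],"hand": 0},{"dp": [0,0,0],"turn": [0,0,0],"hand": 0}]'

```text
t: 23.1
eef_pos: [0.4426, 0.1587, 0.2]
eef_rot: [[-1.0, -0.0, 0.001], [-0.0, 1.0, 0.001], [-0.001, 0.001, -1.0]]
contact_force: [0.6, 0.2, 0.5]
finger_gap: 0.0855
finger_force: 0.0
```

```bash
python3 - <<'E'
from h import *
print(robot.observe()['eef_pos'])
b,d=grab('side','p4_side');a,e=grab('top','p4_top')
for n,D in(('side',d),('top',e)):
  print(n,'collar',circ(n,D,(.495,.266),.12,.135,.05),'flange',circ(n,D,(.495,.266),.1,.115,.05),'knob',circ(n,D,(.4425,.158),.029,.041,.03),'lid',circ(n,D,(.4425,.158),.009,.02,.04))
cv2.imwrite('pics/c7.png',np.hstack([cv2.resize(b[100:220,170:270],(400,480),interpolation=2),cv2.resize(a[150:240,185:260],(400,480),interpolation=2)]))
E
```

```text
[0.44258722 0.15873836 0.200046  ]
side collar (array([0.4949, 0.2631]), 0.0256, 104) flange (array([0.4934, 0.2642]), 0.035, 288) knob (array([0.4405, 0.1572]), 0.0112, 46) lid (array([0.4417, 0.1567]), 0.0296, 259)
top collar (array([0.493 , 0.2703]), 0.021, 27) flange (array([0.4937, 0.2708]), 0.0326, 104) knob None lid None
```

View pics/c7.png

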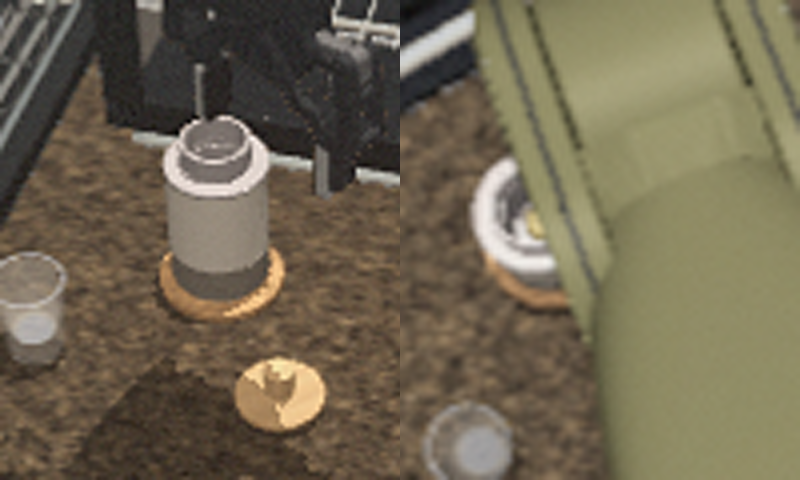

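In the top view the tea shows inside the infuser at (533,222), and the infuser still sits level. The last piece is the lid.

Request:
step_arm --motion '[{"dp": [0,-0.0005,0.02],"turn": [0,0,0],"hand": 0},{"dp": [0,0,0.03],"turn": [0,0,0],"hand": 0},{"dp": [0,0,0.035],"turn": [0,0,0],"hand": 0},{"dp": [0,0,0.035],"turn": [0,0,0],"hand": 0},{"dp": [0,0,0.03],"turn": [0,0,0],"hand": 0},{"dp": [0,0,0.015],"turn": [0,0,0],"hand": 0},{"dp": [0,0,0],"turn": [0,0,0],"hand": 0},{"dp": [0,0,0],"turn": [0,0,0],"hand": 0},{"dp": [0,0,0],"turn": [0,0,0],"hand": 0}]'

```text
t: 24.1
eef_pos: [0.4431, 0.1583, 0.0358]
eef_rot: [[-1.0, -0.0, 0.002], [-0.0, 1.0, 0.001], [-0.002, 0.001, -1.0]]
contact_force: [0.2, -0.1, -0.6]
finger_gap: 0.0852
finger_force: 0.0
```

Request:
step_arm --motion '[{"dp": [0,0,0.01],"turn": [0,0,0],"hand": 0},{"dp": [0,0,0.007],"turn": [0,0,0],"hand": 0},{"dp": [0,0,0.0015],"turn": [0,0,0],"hand": 0},{"dp": [0,0,0],"turn": [0,0,0],"hand": 0.3},{"dp": [0,0,0],"turn": [0,0,0],"hand": 0.5},{"dp": [0,0,0],"turn": [0,0,0],"hand": 0.6},{"dp": [0,0,0],"turn": [0,0,0],"hand": 0.7},{"dp": [0,0,0],"turn": [0,0,0],"hand": 0.9},{"dp": [0,0,0],"turn": [0,0,0],"hand": 0.9},{"dp": [0,0,0],"turn": [0,0,0],"hand": 0.9},{"dp": [0,0,0],"turn": [0,0,0],"hand": 0.9},{"dp": [0,0,0],"turn": [0,0,0],"hand": 0.9}]'

```text
t: 25.3
eef_pos: [0.4421, 0.1578, 0.0166]
eef_rot: [[-1.0, 0.0, 0.001], [0.0, 1.0, 0.0], [-0.001, 0.0, -1.0]]
contact_force: [-0.9, 1.0, 4.1]
finger_gap: 0.0175
finger_force: 58.7
```

Request:
step_arm --motion '[{"dp": [0,0,-0.02],"turn": [0,0,0],"hand": 0.9},{"dp": [0,0,-0.04],"turn": [0,0,0],"hand": 0.9},{"dp": [0,0,-0.04],"turn": [0,0,0],"hand": 0.9},{"dp": [0,0,-0.04],"turn": [0,0,0],"hand": 0.9},{"dp": [0,0,-0.035],"turn": [0,0,0],"hand": 0.9},{"dp": [-0.0075,0.015,0],"turn": [0,0,0],"hand": 0.9},{"dp": [-0.0125,0.025,0],"turn": [0,0,0],"hand": 0.9},{"dp": [-0.0125,0.027,0],"turn": [0,0,0],"hand": 0.9},{"dp": [-0.0125,0.025,0],"turn": [0,0,0],"hand": 0.9},{"dp": [-0.0075,0.015,0],"turn": [0,0,0],"hand": 0.9},{"dp": [0,0,0],"turn": [0,0,0],"hand": 0.9},{"dp": [0,0,0],"turn": [0,0,0],"hand": 0.9},{"dp": [0,0,0.02],"turn": [0,0,0],"hand": 0.9},{"dp": [0,0,0.02],"turn": [0,0,0],"hand": 0.9},{"dp": [0,0,0],"turn": [0,0,0],"hand": 0.9},{"dp": [0,0,0],"turn": [0,0,0],"hand": 0.9}]'

```text
t: 26.9
eef_pos: [0.4935, 0.2636, 0.1511]
eef_rot: [[-1.0, 0.001, -0.002], [0.001, 1.0, -0.001], [0.002, -0.001, -1.0]]
contact_force: [0.5, 0.1, -0.0]
finger_gap: 0.0174
finger_force: 58.9
```

Request:
step_arm --motion '[{"dp": [-0.001,0.001,0.005],"turn": [0,0,0],"hand": 0.9},{"dp": [0,0,0.005],"turn": [0,0,0],"hand": 0.9},{"dp": [0,0,0.003],"turn": [0,0,0],"hand": 0.9},{"dp": [0,0,0],"turn": [0,0,0],"hand": 0.9},{"dp": [0,0,0],"turn": [0,0,0],"hand": 0.9},{"dp": [0,0,0],"turn": [0,0,0],"hand": 0.9}]'

```text
t: 27.5
eef_pos: [0.4954, 0.2657, 0.1385]
eef_rot: [[-1.0, 0.0, 0.0], [0.0, 1.0, 0.0], [-0.0, 0.0, -1.0]]
contact_force: [-0.3, -0.2, -0.2]
finger_gap: 0.0173
finger_force: 58.9
```

Request:
step_arm --motion '[{"dp": [0,0,0.002],"turn": [0,0,0],"hand": 0.9},{"dp": [0,0,0.002],"turn": [0,0,0],"hand": 0.9},{"dp": [0,0,0],"turn": [0,0,0],"hand": 0.9},{"dp": [0,0,0],"turn": [0,0,0],"hand": 0.9}]'

```text
t: 27.9
eef_pos: [0.4955, 0.2657, 0.1346]
eef_rot: [[-1.0, 0.0, 0.001], [0.0, 1.0, 0.0], [-0.001, 0.0, -1.0]]
contact_force: [-0.3, -0.7, 1.6]
finger_gap: 0.0172
finger_force: 59.0
```

Contact is at the expected height. I'll release and retreat clear.

Request:
step_arm --motion '[{"dp": [0,0,0],"turn": [0,0,0],"hand": 0.6},{"dp": [0,0,0],"turn": [0,0,0],"hand": 0.3},{"dp": [0,0,0],"turn": [0,0,0],"hand": 0},{"dp": [0,0,0],"turn": [0,0,0],"hand": 0},{"dp": [0,0,0],"turn": [0,0,0],"hand": 0},{"dp": [0,0,-0.02],"turn": [0,0,0],"hand": 0},{"dp": [0,0,-0.04],"turn": [0,0,0],"hand": 0},{"dp": [0,0,-0.04],"turn": [0,0,0],"hand": 0},{"dp": [0,-0.03,0],"turn": [0,0,0],"hand": 0},{"dp": [0,-0.04,0],"turn": [0,0,0],"hand": 0},{"dp": [0,-0.04,0],"turn": [0,0,0],"hand": 0},{"dp": [0,-0.04,0],"turn": [0,0,0],"hand": 0},{"dp": [0,-0.04,0],"turn": [0,0,0],"hand": 0},{"dp": [0,0,0],"turn": [0,0,0],"hand": 0},{"dp": [0,0,0],"turn": [0,0,0],"hand": 0}]'

```text
t: 29.4
eef_pos: [0.4953, 0.075, 0.2344]
eef_rot: [[-1.0, 0.002, 0.0], [0.002, 1.0, 0.001], [-0.0, 0.001, -1.0]]
contact_force: [-0.2, 0.3, -0.1]
finger_gap: 0.0854
finger_force: 0.0
```

```bash
python3 - <<'E'
from h import *
b,d=grab('side','p5_side');a,e=grab('top','p5_top')
for n,D in(('side',d),('top',e)):
  print(n,'knob',circ(n,D,(.495,.266),.147,.16,.05),'disc',circ(n,D,(.495,.266),.125,.137,.05),'glass',circ(n,D,(.369,.307),.056,.068,.04))
cv2.imwrite('pics/c8.png',np.hstack([cv2.resize(b[100:220,130:260],(433,400),interpolation=2)[:,:400],cv2.resize(a[150:270,145:245],(400,400),interpolation=2)]))
E
```

```text
side knob (array([0.4944, 0.263 ]), 0.0107, 43) disc (array([0.4938, 0.2644]), 0.0304, 242) glass (array([0.3679, 0.3079]), 0.0258, 98)
top knob (array([0.4969, 0.2642]), 0.0097, 38) disc (array([0.4969, 0.2655]), 0.0289, 248) glass (array([0.369 , 0.3072]), 0.0244, 48)
```

View pics/c8.png

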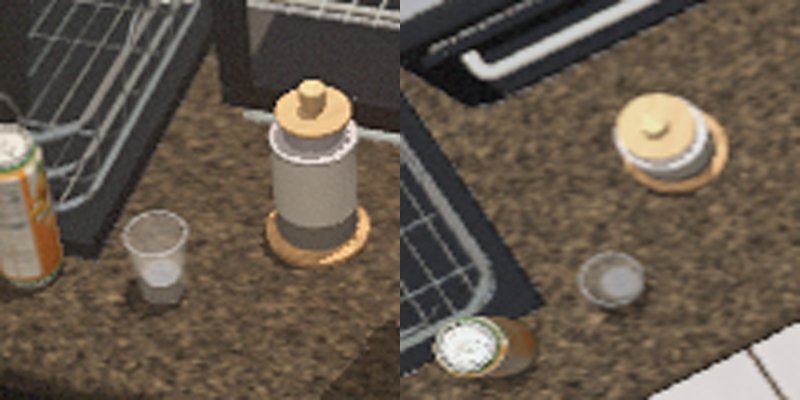

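The lid sits level and centred at about (312,110), and the glass and can have not moved. I'm handing the job in.

```bash
python3 -c "
from station import robot
print(robot.job_done())"
```

```text
the job is handed in; nothing more can be done
None
```

I finished the tea beaker in the order asked and handed the job in at about 29 s: beaker centred on the coaster, infuser hung on its rim, tea inside, lid seated level, and no bystander was touched.

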